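# Set the glued lid of a flower box in the bench press

### The arm

A 6-joint arm with a two-finger parallel gripper is mounted at the origin on the work surface. World frame = base frame: x ahead of the robot, y to its left, z up, the work surface at z = 0. Lengths are in mm, angles in degrees, forces in N, time in s.
With the tool pointing down it reaches from about 250 to 800 mm from the base axis. Payload 8.5 kg.
Tool frame: the origin (TCP) lies at the very end of the fingers, on their centre line; the grasp point (between the pads) lies 19 mm behind it; z points along the fingers, y is the line along which they close (so a half turn about z gives the same grasp; the last joint's range is limited). The gripper opens to 85 mm and grips with 20 to 120 N. Pads are 22 mm wide; open, the fingers measure 114 mm over their backs; the gripper's body (76 mm by 85 mm) begins 54 mm behind the grasp point. The pads swing forward as they close: fully open they stand 13 mm farther back than shut.
Start: joints at [77.006, 13.648, -0.773, 75.585, 0, 90], TCP at [118.04, 511.513, 231.276] pointing down, gripper open.
Joint ranges: [-152.45, 152.45], [-59.26, 108.67], [-65.41, 83.53], [-104.44, 129.93], [-82.83, 76.93], [-180, 180]. Speed limits (degrees/s): [127.2, 127.2, 159.86, 180, 180, 180].

### API

Orientations are given as [roll, pitch, yaw] about the fixed x, y, z axes, in that order (R = Rz(yaw) Ry(pitch) Rx(roll)).
In Python, from rig import env, viewer gives the robot as it stands. The module is installed in compiled form; this text tells all that it offers.
- The arm moves only by the shell command python3 -m creep 'ROWS'. ROWS is JSON, a list of rows, each a list of 3 entries, a list of its own where there are three numbers: the shift along the tool's x, y, z each as a share of 12 cm, from -1 to 1, then the turn about the tool's z as a share of 120 degrees, from -1 to 1, then the closure, from -1 (fully open) to 1 (shut), so that 0 is half open. A call has 1 to 8 rows; each row shifts and turns the commanded pose from where the row before left it, along the tool's axes as they then stand; what a row does not reach is not made up. A row lasts 1/12 s, in which the tool goes at most 41.7 mm and 7.16 degrees, less where a joint would pass 70% of its speed; a pose out of reach is approached as far as the arm can. A call with a number of a shift or a turn outside -1 to 1 is refused whole. A call with a gripper value outside its range is refused whole. The fingers move at their own pace and stop on an object; the grip force is fixed at half the most. Time passes only in rows, so rows that do not move let the fingers close. It gives the time, the measured TCP pose, the force, the opening and the grip force at its end, in the units of the state.
- env.get_obs(): the state, without advancing time (a new reading comes with each control period).
- viewer.camera(name): name is "scene" or "top" or "wrist"; returns a dict with "frame" (400x640x3 uint8, red, green, blue), "depth" (400x640 float32, mm along the optical axis (not along the pixel's ray), 0 where there is no reading), "mtx" (3x3 intrinsics, pixels), "cam_to_world" (4x4, takes a point from camera to world coordinates); the wrist camera has in their place "mount" (4x4, takes a point from camera to tool coordinates, whose origin is the TCP and whose axes are the flange's). Camera axes: x right, y down, z forward; pixel columns grow to the right and rows downward; lengths in mm; the calibration is good to about 2 mm. A picture is of the moment at which its call begins: read the wrist's pose just before it.
- env.job_done(): hands the job in; it is judged then, once.
The state is a dict: "t": time; "q": joint angles; "dq": joint speeds; "joint_torque": joint torques, N m; "ee_pos": TCP position; "eef_rot": TCP orientation; "ft_force": force on the tool from outside, world axes, zero at the start; "wrist_torque": the same for the moment, N m; "grip_width": finger opening in mm; "grip_force": force on a finger pad.
Only numpy, scipy, OpenCV 4.12 (cv2) and the standard library are available. Lean on these libraries where they do the work, as an engineer would, in place of code of your own. Each camera call takes 0.05 s, during which the arm holds its last target. There are 200 camera calls.

### The job

The lid of the little black flower box has just been glued. Push the wooden shuttle that carries it fully home against its stop under the bench press while the lever is still up, then push the press lever down past its first two clicks to the third (the red mark), short of the hard stop, so that the pad presses on the lid. The lever springs back if let go, so finish while still holding it at the third click; keep the box upright in the shuttle and leave everything else on the table where it stands.

Things in the scene. Friction and masses are not known exactly. Their poses are not given: they have to be found in the camera images.
- press: green bench press, fixed. Origin on the table straight below the ram axis, z up; +x: the way the shuttle is pushed home (column, stop), lever to +y. Base plate x -180 to 110, y -65 to 65, 20 mm thick; on it two guide rails 14 mm high, 90 mm apart inside; stop face at x = 45. Head x -26 to 107, y -30 to 30, z 125 to 197 mm, overhangs the shuttle
- shuttle: loose plywood plate 170 x 84 x 8 mm, 250 g, between the guide rails, 20 mm above the table. Origin: centre of its underside; x along the press's x; nest for the box at x = 40 mm. Fully home its front edge touches the stop, its origin at x = -40 mm in the press's frame; at the start it is 40 to 85 mm short of that. Slides with a few newtons and stays where left
- post (a point): top centre of the orange upright post on the shuttle (at x = -65 mm of the shuttle): 22 mm in diameter, 50 mm high from the shuttle's top, its top 78 mm above the table. Grip it from above or push it
- flower_box: small round black flower box with a clear disc on its lid, 60 mm in diameter, 45 mm high, loose in the shuttle's nest (low wooden blocks 8 mm high, 3 mm play). Origin: centre of its underside
- pad: black rubber pressing pad, 44 mm in diameter, below the ram on a spring; origin: centre of its lower face, 91 mm above the table with the lever up. The lever drives it straight down, 28 mm per rad. It meets the lid of a box that is home at about 0.64 rad, then presses ever harder, about 8 N at the third click
- lever (a joint): angle of the press lever, rad: 0 at rest, up; grows as it is pressed down. Clicks (detents) at 0.28, 0.56 and 0.84 rad; hard stop at 0.93. Before each click the push needed rises to a bump (8, 9, 10 N; about 0.2 rad before it), eases (3, 4, 6 N; 0.07 before it) and grows again; 10 N holds it at the third click. The clicks alone do not hold it: let go, it springs back to 0
- lever_axle (a point): the lever's axle, along the press's x, 155 mm above the table. The steel arm is 160 mm long from here to the grip's axis; at lever angle q it points to the press's +y, 0.45 - q rad above level. Beside it a white arc of 62 mm radius with three marks, white, yellow and red, which the arm covers at clicks one, two and three
- lever_grip (a point): middle of the lever's grip, on its axis: a black rubber bar 24 mm in diameter and 110 mm long, parallel to the press's x. It can be pressed from above with the fingertips or gripped from above
- glue: bystander: white glue bottle with orange cap, 44 mm diameter, 120 mm high, loose; origin centre of underside
- red_box: bystander: red flower box with white lid, 60 mm diameter, 45 mm high, loose; origin centre of underside
- spool: bystander: ribbon spool, 60 mm diameter, 30 mm high, loose; origin centre of underside
- apple: bystander: red apple, 76 mm diameter, loose; origin centre of underside
- orange: bystander: orange, 72 mm diameter, loose; origin centre of underside
- lemon: bystander: lemon, 62 mm diameter, 75 mm high, loose; origin centre of underside
- pot: bystander: terracotta pot, 80 mm diameter, 75 mm high, loose; origin centre of underside

How it is judged:
By the outcome, as a careful person would: the job done as asked, in the order asked, and still so for the second after the job is handed in, while the arm keeps its last pose, push and grip.
It also fails if it takes over 48 s, if anything falls off the work surface, if the arm or the gripper's body presses on something with over 40 N, if the wrist force passes 120 N, or if a joint passes its speed limit or range.

## Working session

There is one attempt and no reset: what is moved stays moved. The work goes in short steps, Python scripts to look and compute and a shell command to move; the robot and the scene stay as the last step left them, time stands still between calls to the robot, and variables do not carry over. Pictures are saved under pics/ and viewed, at most 10 in all, crops included, and the job is handed in when it is done.

```bash
mkdir -p pics
python3 - <<'E'
from rig import env, viewer
import cv2,numpy as np
print(env.get_obs())
for n in ("scene","top"):
    c=viewer.camera(n); np.savez(f"{n}0.npz",**c)
    cv2.imwrite(f"pics/{n}0.png",c["frame"][:,:,::-1]); print(n,c["mtx"].tolist(),np.round(c["cam_to_world"],3).tolist())
E
```

```text
{'t': 0.0, 'q': array([ 7.70061429e+01,  1.36806037e+01, -8.17126632e-01,  7.55858445e+01,
       -1.71205117e-03,  8.99993420e+01]), 'dq': array([ 0.09112543,  0.03038334,  0.01476109, -0.02122285, -0.01421424,
        0.03413822]), 'joint_torque': array([-3.23513550e-04, -5.38777256e+01,  3.46441305e+01,  1.83649018e-02,
        8.85664031e-05,  1.18436094e-05]), 'ee_pos': array([117.95674831, 511.13607057, 230.67962826]), 'eef_rot': array([-1.79916425e+02,  1.71108962e-03,  1.67006803e+02]), 'ft_force': array([0.45205132, 0.79041566, 0.38196098]), 'wrist_torque': array([ 0.02971639, -0.0222046 ,  0.01148365]), 'grip_force': 0.0, 'grip_width': 84.97235234613214}
scene [[447.93067600341584, 0.0, 322.1785421748048], [0.0, 447.93067600341584, 192.53928930866837], [0.0, 0.0, 1.0]] [[0.479, 0.708, -0.519, 1251.028], [0.878, -0.394, 0.273, -273.931], [-0.011, -0.586, -0.81, 1100.718], [0.0, 0.0, 0.0, 1.0]]
top [[494.9611273624643, 0.0, 318.62180535695524], [0.0, 494.9611273624643, 203.62013237156953], [0.0, 0.0, 1.0]] [[-0.017, -0.995, 0.101, 499.69], [-1.0, 0.018, 0.007, 43.537], [-0.009, -0.101, -0.995, 1657.797], [0.0, 0.0, 0.0, 1.0]]
```

View pics/scene0.png

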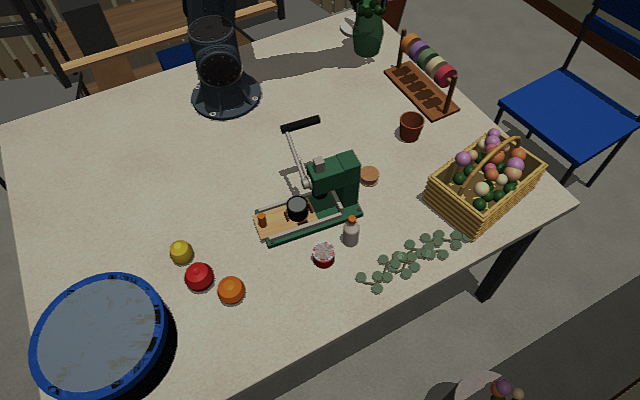

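View pics/top0.png

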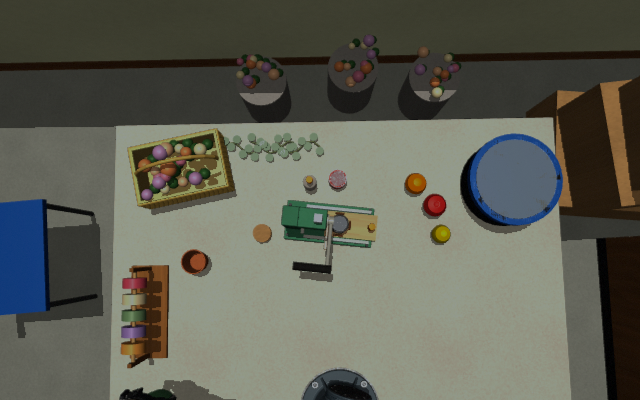

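Scene view: press centre-left, post at (262,219), box at (297,207), grip at (300,124). Top view: press along image row ~224, home direction to image left, post (371,228), box (339,224), grip (312,267).

```bash
cat > h.py <<'E'
import numpy as np,cv2
def ray(c,uv,z):
    K,T=c["mtx"],c["cam_to_world"]; d=T[:3,:3]@np.linalg.solve(K,[uv[0],uv[1],1.]); o=T[:3,3]
    return o+d*(z-o[2])/d[2]
def proj(c,p):
    T=np.linalg.inv(c["cam_to_world"]); q=c["mtx"]@(T[:3,:3]@np.array(p,float)+T[:3,3]); return q[:2]/q[2]
def mask(c,lo,hi,box):
    h=cv2.cvtColor(c["frame"],cv2.COLOR_RGB2HSV); m=cv2.inRange(h,lo,hi); o=np.zeros_like(m); x0,y0,x1,y1=box
    o[y0:y1,x0:x1]=m[y0:y1,x0:x1]; return o
def big(m):
    n,l,s,ce=cv2.connectedComponentsWithStats(m); i=1+np.argmax(s[1:,4]); return (l==i).astype(np.uint8)*255,ce[i],s[i]
E
python3 - <<'E'
from h import *
for n,bg,bp,bl in (("top",(270,190,390,255),(362,218,380,238),(285,258,335,278)),("scene",(240,140,370,250),(252,208,272,232),(275,110,325,138))):
    c=dict(np.load(n+"0.npz"))
    g=mask(c,(65,80,25),(95,255,255),bg); ys,xs=np.nonzero(g)
    p,pc,ps=big(mask(c,(5,160,100),(17,255,255),bp)); 
    l,lc,ls=big(mask(c,(0,0,0),(179,255,60),bl)); ly,lx=np.nonzero(l)
    print(n,"post",pc,ps,ray(c,pc,70),"grip",lc,ls,ray(c,lc,225), cv2.minAreaRect(np.c_[lx,ly].astype(np.float32)))
    d=c["depth"]; print("depth grip",np.median(d[l>0]),"post",np.median(d[p>0]))
    # green points from depth
    K,T=c["mtx"],c["cam_to_world"]; P=np.c_[(xs-K[0,2])/K[0,0],(ys-K[1,2])/K[1,1],np.ones(len(xs))]*d[ys,xs][:,None]
    W=P@T[:3,:3].T+T[:3,3]
    s=W[(W[:,2]>12)&(W[:,2]<40)]; print("base",len(s),cv2.minAreaRect(s[:,:2].astype(np.float32)))
    s=W[(W[:,2]>188)&(W[:,2]<206)]; print("head",len(s),cv2.minAreaRect(s[:,:2].astype(np.float32)) if len(s) else "")
    f=c["frame"][:,:,::-1]
    x0,y0,x1,y1=(270,185,400,285) if n=="top" else (235,105,375,255)
    cr=f[y0:y1,x0:x1]; k=6 if n=="top" else 4; cv2.imwrite(f"pics/{n}crop.png",cv2.convertScaleAbs(cv2.resize(cr,None,fx=k,fy=k,interpolation=cv2.INTER_CUBIC),alpha=1.5))
E
```

```text
top post [373. 229.] [373 229   1   1   1] [ 575.85995569 -118.32401801   70.        ] grip [311.71147541 267.32131148] [293 262  38  12 305] [461.45393696  76.43453516 225.        ] ((311.5595703125, 267.364990234375), (37.77186965942383, 8.151754379272461), 5.355824947357178)
depth grip 1413.0574 post 1568.1852
base 661 ((600.0042724609375, 22.811721801757812), (286.3454895019531, 128.67152404785156), 83.08238983154297)
head 782 ((609.3803100585938, 97.31370544433594), (131.503662109375, 60.11796951293945), 83.04022216796875)
scene post [260.65  215.275] [257 212   8   7  40] [ 576.84902285 -111.34178005   70.        ] grip [299.92331288 123.86503067] [280 115  40  19 326] [459.06491598  78.29503281 225.        ] ((299.77996826171875, 123.96000671386719), (8.199999809265137, 40.23999786376953), 73.73979187011719)
depth grip 1206.9913 post 1219.678
base 1010 ((604.2542724609375, 22.061508178710938), (288.2676086425781, 127.29698944091797), 81.72482299804688)
head 834 ((609.5449829101562, 97.04559326171875), (131.51815795898438, 63.39291000366211), 83.87068176269531)
```

View pics/topcrop.png

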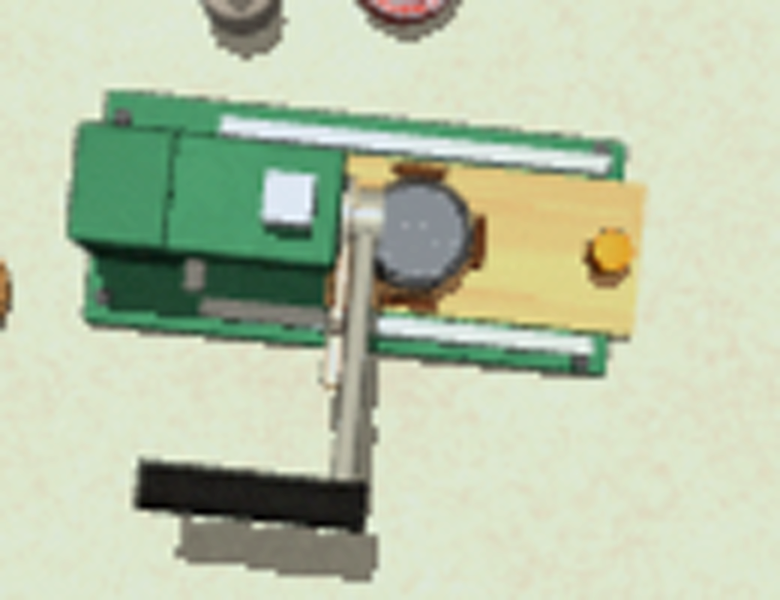

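Top crop: press axis tilted ~7°, post at crop (612,250), grip bar (252,495), arm joins its right end. The press frame is at about (605,57), yaw 83°. Turning the tool −6° lines tool x up with press y, and tool y with press x. I'll raise, turn, close the gripper and move behind the post.

```bash
python3 -m creep '[[[0,0,-0.28],-0.052,1],[[0,0,-0.28],0,1],[[0,0,-0.28],0,1],[[-0.19,-0.21,0],0,1],[[-0.19,-0.21,0],0,1],[[-0.19,-0.21,0],0,1],[[-0.19,-0.21,0],0,1],[[-0.19,-0.21,0],0,1]]'
python3 -m creep '[[[-0.19,-0.21,0],0,1],[[-0.19,-0.21,0],0,1],[[-0.19,-0.21,0],0,1],[[-0.19,-0.21,0],0,1],[[-0.19,-0.21,0],0,1],[[-0.19,-0.21,0],0,1],[[-0.19,-0.21,0],0,1],[[-0.19,-0.21,0],0,1]]'
cat >> h.py <<'E'
O=np.array([605.,57.,0]); a=np.radians(83.1); R=np.array([[np.cos(a),np.sin(a),0],[-np.sin(a),np.cos(a),0],[0,0,1]])
def press(p): return np.round(R@(np.array(p)-O),1)
E
python3 - <<'E'
from h import *
from rig import env
o=env.get_obs(); print(press(o["ee_pos"]),o["eef_rot"],o["t"])
for n,uv in (("top",(372,226.7)),("scene",(262,213.5))):
    c=dict(np.load(n+"0.npz")); print(press(ray(c,uv,78)))
    b={"top":(311.6,267.3),"scene":(299.8,123.9)}[n]; print("grip",press(ray(c,b,228)))
E
```

```text
t: 0.77
ee_pos: [216.8, 371.6, 331.8]
eef_rot: [-180.0, -0.0, 173.3]
ft_force: [0.5, 0.2, 0.6]
grip_width: -0.3
grip_force: 0.0
t: 1.43
ee_pos: [374.3, 149.7, 332.0]
eef_rot: [-180.0, -0.0, 173.2]
ft_force: [1.1, 1.2, -0.3]
grip_width: 0.0
grip_force: 0.0
[ 64.3 240.1 332. ] [-1.79994378e+02 -2.67173693e-03  1.73245625e+02] 1.4333
[-172.9    1.4   78. ]
grip [  2.3 144.7 228. ]
[-166.     6.5   78. ]
grip [  2.4 144.6 228. ]
```

```bash
python3 -m creep '[[[-0.2,-0.237,0],0,1],[[-0.2,-0.237,0],0,1],[[-0.2,-0.237,0],0,1],[[-0.2,-0.237,0],0,1],[[-0.2,-0.237,0],0,1],[[-0.2,-0.237,0],0,1],[[-0.2,-0.237,0],0,1],[[-0.2,-0.237,0],0,1]]'
python3 -m creep '[[[-0.2,-0.237,0],0,1],[[-0.2,-0.237,0],0,1],[[0,0,0.25],0,1],[[0,0,0.25],0,1],[[0,0,0.25],0,1],[[0,0,0.25],0,1],[[0,0,0.25],0,1],[[0,0,0],0,1]]'
python3 - <<'E'
from h import *
from rig import env,viewer
o=env.get_obs(); print(press(o["ee_pos"]),o["eef_rot"],o["t"])
c=viewer.camera("wrist"); np.savez("w1.npz",pos=o["ee_pos"],rot=o["eef_rot"],**c); cv2.imwrite("pics/w1.png",c["frame"][:,:,::-1])
print(c["mtx"],c["mount"])
E
```

```text
t: 2.1
ee_pos: [538.3, -99.1, 331.8]
eef_rot: [-180.0, -0.0, 173.2]
ft_force: [0.4, 0.8, -0.2]
grip_width: -0.4
grip_force: 0.0
t: 2.77
ee_pos: [575.5, -158.5, 176.1]
eef_rot: [179.9, -0.5, 173.2]
ft_force: [-0.2, 1.1, 0.7]
grip_width: 0.2
grip_force: 0.0
[-217.5    3.4  176.1] [179.9203421   -0.54999847 173.23863859] 2.7667
[[301.5828919    0.         319.68725673]
 [  0.         301.5828919  199.82083728]
 [  0.           0.           1.        ]] [[-1.24143921e-04 -9.59332258e-01 -2.82279301e-01  7.16143413e+01]
 [ 9.99999882e-01  1.36210090e-05 -4.86082327e-04 -1.02660125e+00]
 [ 4.70159385e-04 -2.82279328e-01  9.59332143e-01 -1.42279394e+02]
 [ 0.00000000e+00  0.00000000e+00  0.00000000e+00  1.00000000e+00]]
```

View pics/w1.png

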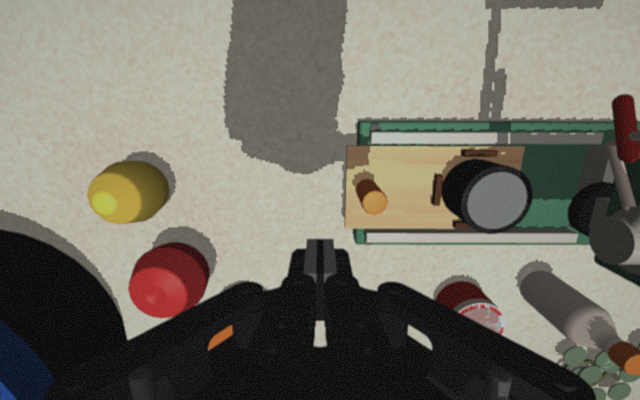

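Wrist view: post top (374,203), box lid (499,198), fingertips (320,240); apple and lemon are well left of the fingers.

Run:
```python
from h import *
from scipy.spatial.transform import Rotation as Ro
d=dict(np.load("w1.npz")); T=np.eye(4); T[:3,:3]=Ro.from_euler("xyz",d["rot"],degrees=True).as_matrix(); T[:3,3]=d["pos"]
c=dict(mtx=d["mtx"],cam_to_world=T@d["mount"])
print("post",press(ray(c,(374,203.5),78)),"lid",press(ray(c,(499,198),73)),"shuttle rear corners",press(ray(c,(347,146),28)),press(ray(c,(344,228),28)),"rail ends",press(ray(c,(359,121),20)),press(ray(c,(357,244),20)))
```

```text
post [-173.2    2.1   78. ] lid [-66.6   5.7  73. ] shuttle rear corners [-192.5   44.5   28. ] [-193.3  -39.1   28. ] rail ends [-180.9   67.5   20. ] [-178.2  -60.6   20. ]
```

```bash
python3 -m creep '[[[-0.01,0,0.27],0,1],[[0,0,0.27],0,1],[[0,0,0.27],0,1],[[0,0,0.26],0,1],[[0,0,0],0,1],[[0,0.05,0],0,1],[[0,0.05,0],0,1],[[0,0.05,0],0,1]]'
python3 -m creep '[[[0,0.05,0],0,1],[[0,0.05,0],0,1],[[0,0.05,0],0,1],[[0,0.05,0],0,1],[[0,0.05,0],0,1],[[0,0.05,0],0,1],[[0,0.05,0],0,1],[[0,0,0],0,1]]'
python3 - <<'E'
from h import *
from rig import env
o=env.get_obs(); print(press(o["ee_pos"]),R@o["ft_force"],o["t"])
E
```

```text
t: 3.48
ee_pos: [584.1, -141.4, 56.7]
eef_rot: [-180.0, 0.2, 173.2]
ft_force: [0.5, 0.2, -0.5]
grip_width: -0.1
grip_force: 0.0
t: 4.15
ee_pos: [586.9, -98.3, 53.5]
eef_rot: [179.9, -0.0, 173.3]
ft_force: [-0.1, -0.2, -0.4]
grip_width: 0.3
grip_force: 0.0
[-156.4   -0.7   53.5] [-0.21428011  0.08141742 -0.435675  ] 4.15
```

Run:
```python
from h import *
from rig import env,viewer
o=env.get_obs()
c=viewer.camera("wrist"); cv2.imwrite("pics/w2.png",c["frame"][:,:,::-1])
```

```text
(no output)
```

View pics/w2.png

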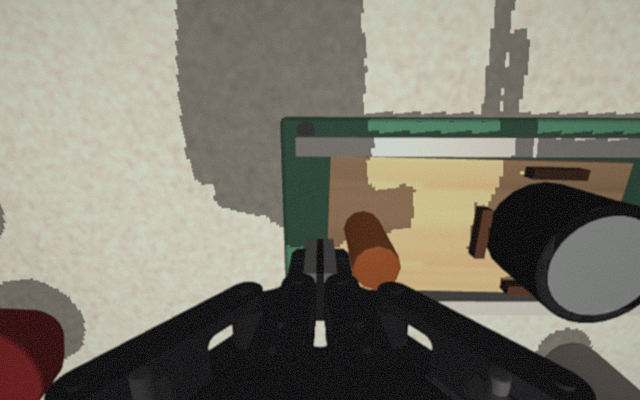

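Wrist view: the fingers (320,250) touch the post (370,240), and the shuttle's rear edge (330,200) is now inside the base edge (285). The box is upright in its nest. Pushing on, slower.

```bash
python3 -m creep '[[[0.01,0.04,0],0,1],[[0.01,0.04,0],0,1],[[0,0.04,0],0,1],[[0,0.04,0],0,1],[[0,0,0],0,1]]'
python3 -m creep '[[[0,0.02,0],0,1],[[0,0.02,0],0,1],[[0,0,0],0,1]]'
python3 -m creep '[[[0,0.015,0],0,1],[[0,0,0],0,1]]'
python3 -m creep '[[[0,0.015,0],0,1],[[0,0,0],0,1]]'
```

```text
t: 4.62
ee_pos: [586.7, -79.4, 53.6]
eef_rot: [180.0, -0.0, 173.3]
ft_force: [0.4, -0.4, -0.3]
grip_width: 0.1
grip_force: 0.0
t: 4.87
ee_pos: [587.2, -75.3, 53.6]
eef_rot: [180.0, -0.0, 173.3]
ft_force: [-0.8, -0.8, -0.3]
grip_width: -0.1
grip_force: 0.1
t: 5.03
ee_pos: [587.5, -73.8, 53.7]
eef_rot: [180.0, -0.0, 173.2]
ft_force: [-1.0, -0.8, -0.4]
grip_width: 0.1
grip_force: 0.3
t: 5.2
ee_pos: [587.8, -72.1, 53.7]
eef_rot: [-180.0, -0.0, 173.2]
ft_force: [0.0, -1.1, -0.7]
grip_width: -0.3
grip_force: 0.5
```

```bash
for i in 1; do python3 -m creep '[[[0,0.015,0],0,1],[[0,0,0],0,1]]' | grep -E "ee_pos|force"; done
python3 -m creep '[[[0,0.015,0],0,1],[[0,0,0],0,1]]' | grep -E "ee_pos|force"
python3 -m creep '[[[0,0.015,0],0,1],[[0,0,0],0,1]]' | grep -E "ee_pos|force"
python3 - <<'E'
from h import *
from rig import viewer
for n,b in (("top",(270,185,400,285)),("scene",(235,105,375,255))):
    c=viewer.camera(n); x0,y0,x1,y1=b; np.savez(n+"1.npz",**c); cv2.imwrite(f"pics/{n}1.png",cv2.convertScaleAbs(cv2.resize(c["frame"][y0:y1,x0:x1,::-1],None,fx=4,fy=4,interpolation=cv2.INTER_CUBIC),alpha=1.5))
E
```

```text
ee_pos: [587.8, -71.0, 53.7]
ft_force: [-1.3, -5.1, -0.6]
grip_force: 2.5
ee_pos: [587.8, -70.7, 54.0]
ft_force: [-2.4, -12.9, 1.9]
grip_force: 6.5
ee_pos: [587.9, -70.5, 54.2]
ft_force: [-4.4, -20.1, 3.8]
grip_force: 10.4
```

View pics/scene1.png

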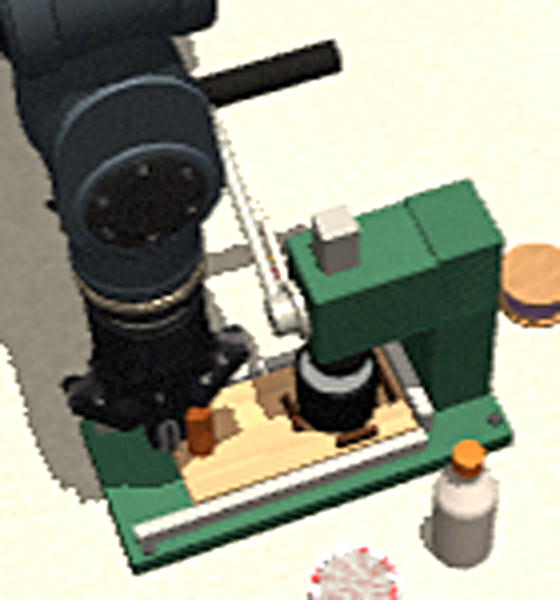

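Force jumped to 20 N with 0.2 mm of travel, and the scene view shows the shuttle at the stop with the box upright under the head, at about (338,385) in the crop. Home. Backing off, rising, and going over to the lever grip.

```bash
python3 -m creep '[[[0,-0.1,0],0,1],[[0,-0.15,0],0,1],[[0,0,-0.28],0,1],[[0,0,-0.28],0,1],[[0,0,-0.28],0,1],[[0,0,-0.28],0,1],[[0,0,-0.28],0,1],[[0,0,-0.28],0,1]]'
python3 -m creep '[[[0,0,-0.28],0,1],[[0.2,0.2,0],0,1],[[0.2,0.23,0],0,1],[[0.2,0.23,0],0,1],[[0.2,0.23,0],0,1],[[0.2,0.23,0],0,1],[[0.2,0.23,0],0,1],[[0,0,0],0,1]]'
python3 - <<'E'
from h import *
from rig import env,viewer
o=env.get_obs(); print(press(o["ee_pos"]),o["t"])
c=viewer.camera("wrist"); np.savez("w3.npz",pos=o["ee_pos"],rot=o["eef_rot"],**c); cv2.imwrite("pics/w3.png",c["frame"][:,:,::-1])
E
```

```text
t: 6.47
ee_pos: [584.7, -96.4, 257.2]
eef_rot: [180.0, 0.0, 173.3]
ft_force: [0.7, -0.7, -0.2]
grip_width: -0.4
grip_force: 0.0
t: 7.13
ee_pos: [457.7, 85.0, 289.6]
eef_rot: [179.9, -0.0, 173.5]
ft_force: [1.0, -0.2, -0.2]
grip_width: 0.1
grip_force: 0.0
[ 10.1 149.6 289.6] 7.1333
```

View pics/w3.png

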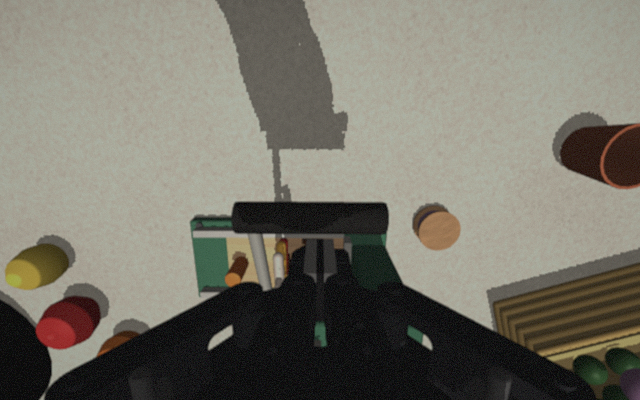

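Wrist view: grip bar spans (233–387, 202–232), the fingertips (320,242) sit just above it, the shuttle is still in place.

Run:
```python
from h import *
from scipy.spatial.transform import Rotation as Ro
d=dict(np.load("w3.npz")); T=np.eye(4); T[:3,:3]=Ro.from_euler("xyz",d["rot"],degrees=True).as_matrix(); T[:3,3]=d["pos"]
c=dict(mtx=d["mtx"],cam_to_world=T@d["mount"])
print([press(ray(c,p,224.6)) for p in ((310,217),(310,202.5),(310,232),(234,217),(387,217))])
```

```text
[array([  2.1, 147.2, 224.6]), array([  2.1, 158.2, 224.6]), array([  2.1, 135.4, 224.6]), array([-53.2, 146.8, 224.6]), array([ 58.2, 147.5, 224.6])]
```

```bash
python3 -m creep '[[[-0.02,-0.065,0.1],0,1],[[0,0,0.15],0,1],[[0,0,0.12],0,1],[[0,0,0],0,1]]'
python3 -m creep '[[[0.01,0,0.05],0,1],[[0.015,0,0.05],0,1],[[0.015,0,0.05],0,1],[[0.015,0,0.05],0,1],[[0.01,0,0.05],0,1],[[0,0,0],0,1]]'
python3 - <<'E'
from h import *
from rig import env
o=env.get_obs(); print(press(o["ee_pos"]),R@o["ft_force"],o["t"])
E
```

```text
t: 7.52
ee_pos: [461.7, 72.5, 242.2]
eef_rot: [-180.0, -0.2, 173.2]
ft_force: [-0.1, 0.2, -0.4]
grip_width: 0.3
grip_force: 0.0
t: 8.02
ee_pos: [453.9, 74.1, 214.5]
eef_rot: [180.0, -0.1, 173.2]
ft_force: [-5.0, 0.2, 5.9]
grip_width: 0.0
grip_force: 3.0
[ -1.2 152.  214.5] [-0.4348254   4.9453948   5.86628378] 8.0167
```

```bash
python3 -m creep '[[[0.025,0,0.05],0,1],[[0.025,0,0.05],0,1],[[0.015,0,0.05],0,1],[[0.01,0,0.05],0,1],[[0,0,0],0,1]]'
python3 - <<'E'
from h import *
from rig import env
o=env.get_obs(); print(press(o["ee_pos"]),R@o["ft_force"],o["t"])
E
```

```text
t: 8.43
ee_pos: [446.1, 75.2, 190.1]
eef_rot: [180.0, 0.0, 173.2]
ft_force: [1.1, -0.9, 7.0]
grip_width: -0.2
grip_force: 3.3
[ -1.1 160.  190.1] [-0.7376507 -1.1883197  6.9573191] 8.4333
```

```bash
python3 -m creep '[[[0.01,0,0.05],0,1],[[0.005,0,0.05],0,1],[[0,0,0.05],0,1],[[0,0,0.05],0,1],[[0,0,0.05],0,1],[[0,0,0],0,1]]'
python3 -m creep '[[[0,0,0.05],0,1],[[-0.01,0,0.05],0,1],[[-0.01,0,0.05],0,1],[[-0.01,0,0.05],0,1],[[-0.01,0,0.05],0,1],[[0,0,0],0,1]]'
python3 - <<'E'
from h import *
from rig import env
o=env.get_obs(); print(press(o["ee_pos"]),R@o["ft_force"],o["t"])
E
```

```text
t: 8.93
ee_pos: [443.2, 75.4, 159.6]
eef_rot: [-180.0, -0.1, 173.3]
ft_force: [-2.6, 0.6, 4.5]
grip_width: 0.2
grip_force: 2.0
t: 9.43
ee_pos: [448.1, 74.8, 130.0]
eef_rot: [-180.0, -0.1, 173.3]
ft_force: [-5.3, 1.3, 8.3]
grip_width: -0.1
grip_force: 4.5
[ -1.1 157.9 130. ] [0.66926776 5.36997218 8.33267439] 9.4333
```

```bash
python3 -m creep '[[[-0.01,0,0.04],0,1],[[-0.01,0,0.04],0,1],[[-0.015,0,0.04],0,1],[[-0.015,0,0.04],0,1],[[0,0,0],0,1],[[0,0,0],0,1]]'
python3 - <<'E'
from h import *
from rig import env,viewer
o=env.get_obs(); print(press(o["ee_pos"]),R@o["ft_force"],o["t"])
x0,y0,x1,y1=(255,110,375,225); c=viewer.camera("scene"); cv2.imwrite("pics/s4.png",cv2.convertScaleAbs(cv2.resize(c["frame"][y0:y1,x0:x1,::-1],None,fx=5,fy=5,interpolation=cv2.INTER_CUBIC),alpha=1.5))
E
```

```text
t: 9.93
ee_pos: [454.2, 74.1, 111.3]
eef_rot: [-180.0, -0.1, 173.2]
ft_force: [-3.7, 0.0, 8.2]
grip_width: -0.1
grip_force: 3.5
[ -1.2 151.8 111.3] [-0.3954813   3.65617054  8.20472564] 9.9333
```

View pics/s4.png

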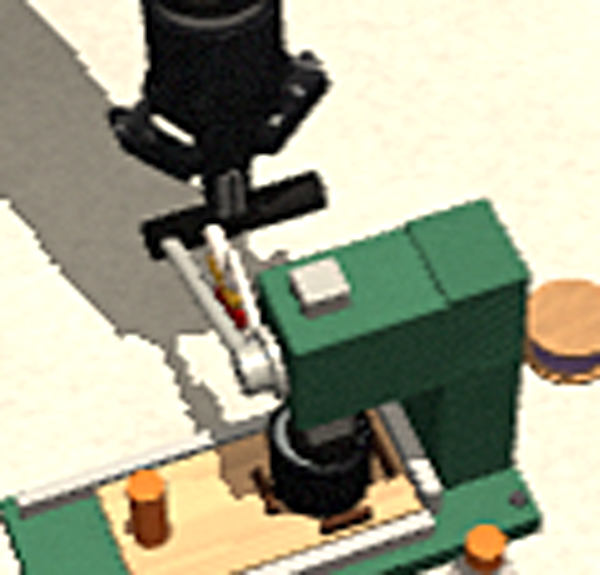

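Scene crop: fingertips on the grip (232,195), arm just short of the red mark at (238,318), pad on the lid. About 5 mm more.

```bash
python3 -m creep '[[[-0.01,0,0.025],0,1],[[-0.008,0,0.022],0,1],[[0,0,0],0,1],[[0,0,0],0,1],[[0,0,0],0,1],[[0,0,0],0,1]]'
python3 - <<'E'
from h import *
from rig import env,viewer
o=env.get_obs(); p=press(o["ee_pos"]); f=R@o["ft_force"]; b=np.arcsin((p[2]-167)/160); print(p,f,o["t"],"q",.45-b,"Ft",f[2]*np.cos(b)-f[1]*np.sin(b))
x0,y0,x1,y1=(280,140,330,190); c=viewer.camera("scene"); cv2.imwrite("pics/s5.png",cv2.convertScaleAbs(cv2.resize(c["frame"][y0:y1,x0:x1,::-1],None,fx=10,fy=10,interpolation=cv2.INTER_CUBIC),alpha=1.5))
E
```

```text
t: 10.48
ee_pos: [456.3, 73.9, 106.1]
eef_rot: [180.0, -0.1, 173.3]
ft_force: [-5.3, 0.4, 8.4]
grip_width: 0.1
grip_force: 4.6
[ -1.1 149.7 106.1] [-0.25216826  5.28521508  8.40390071] 10.4833 q 0.8404720758781279 Ft 9.783019710984298
```

View pics/s5.png

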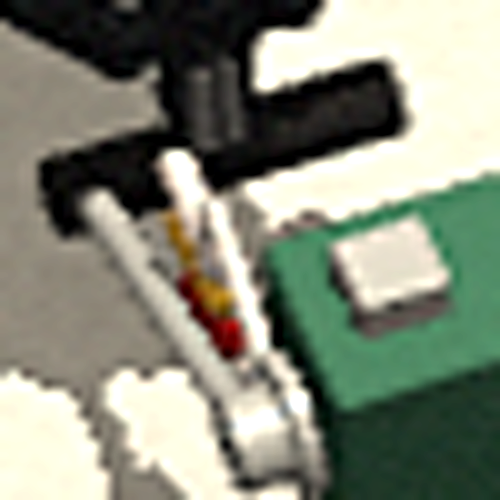

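Geometry gives q ≈ 0.84 and the force is 9.8 N, which agrees; the arm lies along the red mark. I'll add 1 mm of margin, then hand in.

```bash
python3 -m creep '[[[-0.003,0,0.009],0,1],[[0,0,0],0,1],[[0,0,0],0,1],[[0,0,0],0,1],[[0,0,0],0,1],[[0,0,0],0,1]]' && python3 -c "
from rig import env
print(env.job_done())"
```

```text
t: 11.03
ee_pos: [456.7, 73.9, 105.1]
eef_rot: [180.0, -0.1, 173.3]
ft_force: [-5.6, -0.0, 10.3]
grip_width: -0.2
grip_force: 4.9
the job is handed in; nothing more can be done
None
```

The shuttle is fully home against its stop with the box upright, and the arm is holding the lever at the third click (about 0.85 rad, 10 N by my estimate); the job was handed in at 11 s, and no verdict came back.

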